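Find the heavy side of a chopper rotor on the roller balancer

ROBOT

A 7-joint arm with a two-finger parallel gripper is mounted at the origin on the work surface. World frame = base frame: x ahead of the robot, y to its left, z up, the work surface at z = 0. Lengths are in m, angles in rad, forces in N, time in s.
With the tool pointing down it reaches from about 0.425 to 0.95 m from the base axis. Payload 4.7 kg.
Tool frame: the origin (TCP) lies between the finger pads; the fingertips stand bot.tcp_to_tips ahead of it and the grasp point (between the pads) lies 3 mm ahead of it (bot.tcp_to_tips is the distance from the TCP to the fingertips, in m); z points along the fingers, y is the direction in which the jaws open and shut (so a half turn about z gives the same grasp; the last joint's range is limited). The gripper opens to 87 mm and grips with 3 to 60 N. Pads are 19 mm wide; open, the fingers measure 117 mm over their backs; the gripper's body (75 mm by 190 mm) begins 51 mm behind the grasp point.
Start: joints at [-1.369, 0.469, -0.049, 1.532, 0.024, 1.141, -0.082], TCP at [0.154, 0.657, 0.245] pointing down, gripper open.
Joint ranges: [-2.59, 2.59], [-0.33, 1.99], [-1.39, 1.29], [0.1, 2.45], [-1.04, 4.18], [0.21, 1.99], [-2.66, 2.66]. Speed limits (rad/s): [2.57, 2.57, 3.14, 3.14, 3.14, 3.14, 3.14].

INTERFACE

Orientations are given as a unit quaternion [x, y, z, w].
In Python, from station import bot, snapshot gives the robot as it stands.
- The arm moves only by the tool arm_command, never from a script. Its argument "moves" is a list that holds one entry, the list of rows, each a list of 4 numbers: the shift along the world's x, y, z in mm, then the turn about the world's z in rad. A call has 1 to 12 rows; each row shifts and turns the commanded pose from where the row before left it; what a row does not reach is not made up. A row lasts 1/8 s, in which the tool goes at most 62.5 mm and 10.7 degrees, less where a joint would pass 70% of its speed; a pose out of reach is approached as far as the arm can. A call with a gripper value outside its range is refused whole. "gripper" is the closure, from 0 (fully open) to 1 (shut), set as the call begins (left out, the last holds). The fingers move at their own pace and stop on an object; "force" is the grip in N (left out, the last holds). Time passes only in rows, so rows that do not move let the fingers close. It gives the time, the measured TCP pose, the force and the opening at its end, in the units of the state.
- bot.get_obs(): the state, without advancing time (a new reading comes with each control period).
- snapshot(name): name is "side" or "top"; returns a dict with "frame" (480x640x3 uint8, blue, green, red), "camera_matrix" (3x3 intrinsics, pixels), "k1" (the pictures are not rectified: a ray, as slopes to the right and down, at radius r is drawn at 1 + k1 r^2 times it, then the intrinsics apply), "R" (3x3) and "t" (3): a world point X has camera coordinates R X + t. Camera axes: x right, y down, z forward; pixel columns grow to the right and rows downward; lengths in m; the calibration is good to about 2 mm. A picture is of the moment at which its call begins. There is no depth.
- bot.job_done(): hands the job in, once; it reports no verdict.
The state is a dict: "time_s": time; "qpos": joint angles; "joint_vel": joint speeds; "effort": joint torques, N m; "ee_pos": TCP position; "eef_rot": TCP orientation; "contact_force": force on the tool from outside, world axes, zero at the start; "torque": the same for the moment, N m; "finger_gap": finger opening in m.
Only numpy, scipy, OpenCV 4.12 (cv2) and the standard library are available. Lean on these libraries where they do the work, as an engineer would, in place of code of your own. Each camera call takes 0.05 s, during which the arm holds its last target. There are 200 camera calls.

TASK

Lift the black rotor with the brass weights out of its saddle and set its shaft gently on the four free rollers of the balancing stand, the disc midway between the two pairs, then let go of it so that it turns by itself until its heavy brass side hangs straight down. When it has come to rest, swing the red brake arm over so that its pad rests on the rotor's rim and holds it like that. Leave the silver rotor and the other things on the table undisturbed.

Things in the scene. Friction and masses are not known exactly. Their poses are not given: they have to be found in the camera images.
- rotor_center (a point): Centre of the loose black rotor (0.5 to 0.7 kg): disc 100 mm in diameter, 24 mm thick, orange band round the rim, three brass weights set in one side. It stands on its rim in one of two grey saddles, centre 70 mm above the table. x runs along its level steel shaft, 16 mm in diameter, 120 mm long, 48 mm out of each face. Pinch the disc from above across its faces near the top of the rim.
- saddle_a: Grey saddle, 70 by 100 mm, fixed, in which the black rotor stands at the start; origin under its centre, x along the rotor's shaft. Its two side walls reach 38 mm above the table and stand 1.5 mm from the disc faces; it does not clamp the rotor: lift straight up.
- heavy_side (a point): Middle one of the three brass weights in the black rotor, 34 mm from the shaft axis, fixed to the rotor and turning with it. Its own z axis points from the weight to the shaft, so straight up when the heavy side hangs straight down. It starts 45 to 150 degrees away from straight down.
- stand_axis (a point): Where the middle of the rotor belongs on the fixed balancing stand: on the line the shaft axis takes when lying on the rollers, 85 mm above the table, midway between the two roller pairs. x runs along that line; y is level, across it, pointing away from the brake post; z is up. A released rotor swings and comes to rest, heavy side down, in a few seconds.
- stand: The balancing stand; origin on the table below stand_axis, same axes. Four steel rollers, 30 mm in diameter, turn freely about level axes along x, centred at x +-42, y +-16, z 68.5 mm. The shaft lies in the valleys between them, which centre it from about 8 mm off. End plates at x +-52 to 60 mm reach z 76 mm. Black base plate 12 mm thick; a seated disc clears it by 23 mm.
- brake_ball (a point): Centre of the black ball, 24 mm in diameter, at the free end of the stand's red brake arm (14 mm wide, 12 mm thick), 145 mm from the arm's hinge.
- brake_hinge (a point): Hinge of the red brake arm, on a level axis along the stand's x, 120 mm to the -y side of stand_axis and 155 mm above the table, on a post of two aluminium plates 172 mm tall. 120 mm along the arm a rubber pad (22 by 30 mm, face 20 mm below the arm's centre line) comes down on top of the rotor's rim when the arm is level.
- brake (a joint): Angle of the brake arm: 0 level over the rollers (pad on the rim of a seated rotor), pi/2 upright, up to 1.95 leaning back away from the rotor; starts at 1.45 to 1.85. Its stiff hinge holds it near upright; pushed over towards the rotor (2 to 4 N near the ball) to below about 1 rad it sinks by its own weight onto the rotor in one to three seconds.
- spare_center (a point): Centre of a second rotor that must be left alone: silver, of the same size with its shaft, a blue hub and six black spots, standing in the other grey saddle; its x axis runs along its shaft.
- mirror: Bystander: small black mirror mount on a steel post, 108 mm tall, foot 44 mm in diameter; origin under its foot.
- driver: Bystander: screwdriver, 170 mm long, lying on the table; origin on its underside.
- lens_case: Bystander: clear flat lens case with a yellow disc, 55 by 75 by 22 mm; origin under its centre.
There are look-alikes about, which are no part of the job. Leave any purple look-alike of the part that bears rotor_center alone.

How it is judged:
By the outcome, as a careful person would: the job done as asked, in the order asked, and still so for the second after the job is handed in, with the robot touching nothing.
It also fails if it takes over 54 s, if anything falls off the work surface, if the arm or the gripper's body presses on something with over 40 N, if the wrist force passes 120 N, or if a joint passes its speed limit or range.

## Working session

There is one attempt and no reset: what is moved stays moved. The work goes in short steps, Python scripts to look and compute and a tool call to move; the robot and the scene stay as the last step left them, time stands still between calls to the robot, and variables do not carry over. Pictures are saved under pics/ and viewed, about 8 in all and at most 12, crops included, and the job is handed in when it is done.

Besides the shell and the picture viewer there is one more tool, called after "Request:" as name(argument=value, ...), one argument or row to a line, values as JSON. arm_command: Moves the arm, as the interface text tells. Its arguments: {"type":"object","properties":{"moves":{"type":"array","items":{"type":"array","items":{"type":"array","items":{"type":"number"}}}},"gripper":{"type":"number"},"force":{"type":"number"}},"required":["moves"]}

```bash
mkdir -p pics
cat > h.py <<'E'
import numpy as np, cv2
from station import bot, snapshot
def px2ray(s,u,v):
    K=np.array(s["camera_matrix"]);k=s["k1"];R=np.array(s["R"]);t=np.array(s["t"])
    d=np.array([(u-K[0,2])/K[0,0],(v-K[1,2])/K[1,1]]);m=d.copy()
    for _ in range(30): m=d/(1+k*(m@m))
    return -R.T@t, R.T@np.array([m[0],m[1],1])
def onz(s,u,v,z):
    o,d=px2ray(s,u,v); return o+d*(z-o[2])/d[2]
def proj(s,X):
    K=np.array(s["camera_matrix"]);c=np.array(s["R"])@np.array(X)+np.array(s["t"]);m=c[:2]/c[2]
    m=m*(1+s["k1"]*(m@m)); return K[0,0]*m[0]+K[0,2],K[1,1]*m[1]+K[1,2]
def tri(s1,p1,s2,p2):
    o1,d1=px2ray(s1,*p1);o2,d2=px2ray(s2,*p2)
    A=np.stack([d1,-d2],1);x=np.linalg.lstsq(A,o2-o1,rcond=None)[0]
    a,b=o1+d1*x[0],o2+d2*x[1]; return (a+b)/2,np.linalg.norm(a-b)
E
python3 - <<'E'
from h import *
import pickle
for n in("top","side"):
    s=snapshot(n); cv2.imwrite(f"pics/{n}0.png",s["frame"]); pickle.dump(s,open(n+"0.pkl","wb"))
    print(n,px2ray(s,320,240))
print(bot.tcp_to_tips,bot.get_obs())
E
```

```text
top (array([0.46457306, 0.0451275 , 1.14852323]), array([ 0.14058541,  0.00267051, -0.99022329]))
side (array([ 0.34176301, -0.60767624,  0.67817941]), array([ 0.2957319 ,  0.70553418, -0.64412075]))
0.022 {'time_s': 0.1, 'qpos': array([-1.36889462,  0.46937643, -0.04861175,  1.53350968,  0.02414035,
        1.14101193, -0.08231175]), 'joint_vel': array([ 0.00063818, -0.00424173,  0.00086176, -0.00251159, -0.00063658,
       -0.00075149, -0.00066697]), 'effort': array([ 1.42533303e-03, -5.09171534e+01, -8.08617775e-02, -2.36830062e+01,
       -6.14423468e-02,  3.44400178e-02,  5.49461208e-05]), 'ee_pos': array([0.15428847, 0.65664403, 0.24362129]), 'eef_rot': array([ 1.15121160e-01,  9.93351086e-01, -8.57355841e-04, -5.55942982e-05]), 'contact_force': array([ 0.04269175,  0.11719874, -0.01165349]), 'torque': array([-0.02851387, -0.01650119,  0.03631214]), 'finger_gap': 0.08689901176292991}
```

View pics/top0.png

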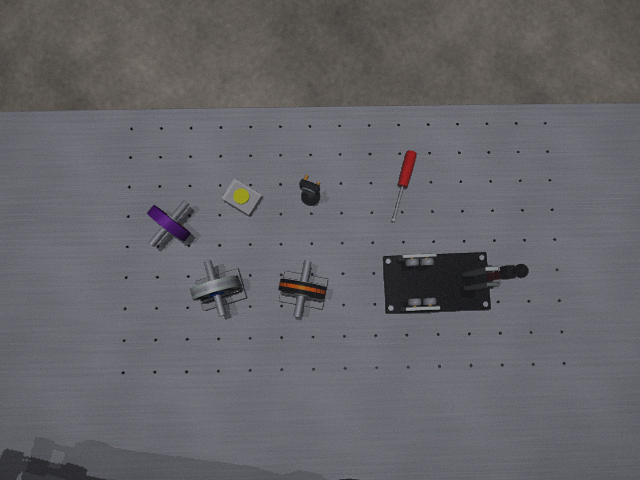

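View pics/side0.png

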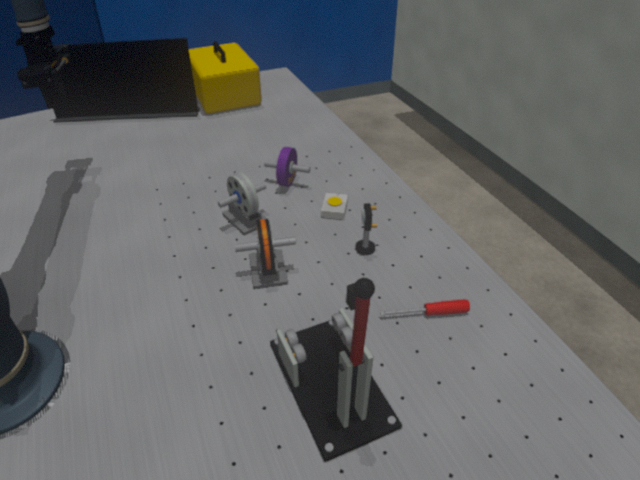

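Top view: black rotor with orange band at about (303,289), stand base centred at (437,283) with rollers at (420,261) and (422,302), brake ball at (522,270). Silver rotor is at (217,289) and the purple look-alike at (169,223). The side view agrees. I'll zoom in and measure next.

Run:
```python
from h import *
import pickle
s=pickle.load(open("top0.pkl","rb"));f=s["frame"]
hsv=cv2.cvtColor(f,cv2.COLOR_BGR2HSV)
def rep(name,m,z,box):
    mm=np.zeros_like(m);x0,y0,x1,y1=box;mm[y0:y1,x0:x1]=m[y0:y1,x0:x1]
    n,l,st,c=cv2.connectedComponentsWithStats(mm)
    for i in range(1,n):
        if st[i,4]>=25:
            p=np.argwhere(l==i)[:,::-1].astype(float);r=cv2.fitLine(p.astype(np.float32),cv2.DIST_L2,0,.01,.01).ravel()
            t=(p-c[i])@r[:2];a=c[i]+t.min()*r[:2];b=c[i]+t.max()*r[:2]
            print(name,st[i],c[i].round(1),onz(s,*c[i],z).round(4),'ends',onz(s,*a,z).round(4),onz(s,*b,z).round(4))
om=cv2.inRange(hsv,(5,120,90),(22,255,255)); rep("orange",om,.12,(270,250,335,325))
g=f.min(2)
rep("base",cv2.inRange(f,(0,0,0),(60,60,60)),.012,(375,245,535,320))
rep("bright",cv2.inRange(f,(150,150,150),(255,255,255)),.07,(270,250,335,325))
rep("brightS",cv2.inRange(f,(150,150,150),(255,255,255)),.076,(375,245,500,320))
b=cv2.resize(f[245:325,265:345],None,fx=5,fy=5,interpolation=cv2.INTER_CUBIC)
c=cv2.resize(f[245:325,375:535],None,fx=5,fy=5,interpolation=cv2.INTER_CUBIC)
sd=pickle.load(open("side0.pkl","rb"))["frame"]
top=np.hstack([b[:300*4//3],b[:,:0]]) 
out=np.zeros((600,800,3),np.uint8)
b=cv2.resize(f[250:325,270:340],(280,300),interpolation=cv2.INTER_CUBIC)
c=cv2.resize(f[245:320,375:505],(520,300),interpolation=cv2.INTER_CUBIC)
d=cv2.resize(sd[205:295,230:310],(266,300),interpolation=cv2.INTER_CUBIC)
e=cv2.resize(sd[270:460,260:410],(237,300),interpolation=cv2.INTER_CUBIC)
out[:300,:280]=b;out[:300,280:]=c;out[300:,:266]=d;out[300:,280:517]=e
cv2.imwrite("pics/crop0.png",out)
```

```text
orange [280 283  45  11 164] [302.1 287.5] [0.5142 0.0857 0.12  ] ends [0.5232 0.1304 0.12  ] [0.5053 0.0417 0.12  ]
base [ 383  252  145   62 5841] [443.1 281.8] [ 0.5265 -0.2267  0.012 ] ends [ 0.519  -0.0918  0.012 ] [ 0.5372 -0.4188  0.012 ]
```

View pics/crop0.png

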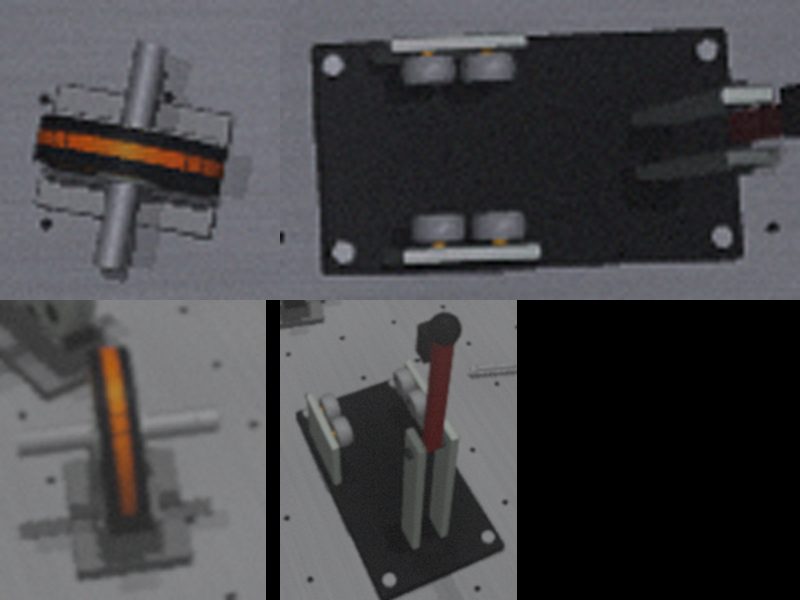

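Crop (4x scale): the shaft runs from (308,260) to (298,319) in the top image. The four rollers are at (412,262), (427,262), (415,302) and (430,302), and the base bolts show too. Next I convert these to positions.

Run:
```python
from h import *
import pickle
s=pickle.load(open("top0.pkl","rb"));f=s["frame"]
A=lambda X,Y:(270+X/4-.4,250+Y/4-.4)
B=lambda X,Y:(375+(X-280)/4-.4,245+Y/4-.4)
def yaw(d): return np.degrees(np.arctan2(d[1],d[0]))
a=onz(s,*A(151,41),.072);b=onz(s,*A(111,277),.072)
print("shaft",a,b,(a+b)/2,np.linalg.norm(a-b),yaw(a-b))
o=onz(s,302.1,287.5,.119);print("band",o)
r=[onz(s,*B(*p),.076) for p in[(429,68),(488,68),(439,227),(498,226)]]
print("rollers",np.round(r,4),np.mean(r,0),yaw(r[0]+r[1]-r[2]-r[3]),yaw(r[0]+r[2]-r[1]-r[3])-90, np.linalg.norm(r[0]+r[1]-r[2]-r[3])/2,np.linalg.norm(r[0]+r[2]-r[1]-r[3])/2)
p=[onz(s,*B(*q),.076) for q in[(392,44),(526,38),(404,257),(540,251)]]
print("plates",np.round(p,4),np.mean(p,0),yaw(p[0]+p[1]-p[2]-p[3]),yaw(p[0]+p[2]-p[1]-p[3])-90)
q=[onz(s,*B(*q),.013) for q in[(333,65),(707,50),(343,252),(722,237)]]
print("bolts",np.round(q,4),np.mean(q,0),yaw(q[0]+q[1]-q[2]-q[3]),yaw(q[0]+q[2]-q[1]-q[3])-90)
t=pickle.load(open("side0.pkl","rb"))
print("ball",tri(s,(522.5,270.5),t,(364,289)))
```

```text
shaft [0.57513118 0.07567475 0.072     ] [0.45111559 0.09823534 0.072     ] [0.51312338 0.08695504 0.072     ] 0.12605096323745651 -10.310345891876327
band [0.51428251 0.0856741  0.119     ]
rollers [[ 0.5672 -0.1467  0.076 ]
 [ 0.5666 -0.1782  0.076 ]
 [ 0.483  -0.1486  0.076 ]
 [ 0.483  -0.1798  0.076 ]] [ 0.52493524 -0.16329526  0.076     ] 1.181398195878968 -0.5532425719988225 0.08390307660556655 0.03134356844083442
plates [[ 0.5803 -0.1274  0.076 ]
 [ 0.5823 -0.1992  0.076 ]
 [ 0.4677 -0.1295  0.076 ]
 [ 0.4695 -0.2013  0.076 ]] [ 0.52495846 -0.16437661  0.076     ] 1.055374911278923 1.5000340228515938
bolts [[ 0.5758 -0.1038  0.013 ]
 [ 0.5806 -0.316   0.013 ]
 [ 0.4713 -0.1058  0.013 ]
 [ 0.4756 -0.3182  0.013 ]] [ 0.52582955 -0.2109803   0.013     ] 1.1624368514795262 1.23089427312226
ball (array([ 0.52679606, -0.29213957,  0.30226997]), np.float64(0.0009050353279920328))
```

Request:
arm_command(
  moves=[
    [[30,-47.5,0,-0.127],[30,-47.5,0,-0.127],[30,-47.5,0,-0.127],[30,-47.5,0,-0.127],[30,-47.5,0,-0.127],[30,-47.5,0,-0.127],[30,-47.5,0,-0.127],[30,-47.5,0,-0.127],[30,-47.5,0,-0.127],[30,-47.5,0,-0.127],[30,-47.5,0,-0.127],[30,-47.5,0,-0.127]],
  ],
)

```text
time_s: 1.6
ee_pos: [0.5148, 0.0856, 0.2445]
eef_rot: [0.77, 0.638, 0.0, -0.0]
contact_force: [1.1, 0.5, -1.2]
finger_gap: 0.0869
```

Request:
arm_command(
  moves=[
    [[0,0,0,0],[0,0,0,0],[0,0,0,0]],
  ],
)

```text
time_s: 1.98
ee_pos: [0.5136, 0.0888, 0.2443]
eef_rot: [0.768, 0.64, -0.0, -0.0]
contact_force: [-0.5, -0.7, -0.1]
finger_gap: 0.0874
```

Request:
arm_command(
  moves=[
    [[0,-2.5,-20,0],[0,0,-25,0],[0,0,-25,0],[0,0,-25,0],[0,0,-20,0],[0,0,-12,0],[0,0,-6,0],[0,0,0,0],[0,0,0,0]],
  ],
)

```text
time_s: 3.1
ee_pos: [0.5149, 0.0848, 0.1122]
eef_rot: [0.769, 0.639, 0.001, 0.0]
contact_force: [-0.1, 0.0, 0.2]
finger_gap: 0.087
```

Request:
arm_command(
  moves=[
    [[0,0,0,0],[0,0,0,0],[0,0,0,0],[0,0,0,0],[0,0,0,0],[0,0,0,0],[0,0,0,0],[0,0,0,0]],
  ],
  gripper=1,
  force=35,
)

```text
time_s: 4.1
ee_pos: [0.5143, 0.0846, 0.1115]
eef_rot: [0.769, 0.639, -0.0, -0.0]
contact_force: [-0.6, -0.4, 0.4]
finger_gap: 0.0236
```

Request:
arm_command(
  moves=[
    [[0,0,5,0],[0,0,12,0],[0,0,25,0],[0,0,25,0],[0,0,23,0],[0,0,10,0],[0,0,0,0],[0,0,0,0]],
  ],
)

```text
time_s: 5.1
ee_pos: [0.5135, 0.0845, 0.2106]
eef_rot: [0.769, 0.639, -0.001, -0.0]
contact_force: [-0.2, 0.3, -6.2]
finger_gap: 0.0237
```

Request:
arm_command(
  moves=[
    [[0,-10,0,0.02],[1,-25,0,0.02],[2,-35,0,0.03],[2,-35,0,0.03],[2,-35,0,0.03],[2,-35,0,0.03],[1,-35,0,0.02],[1,-25,0,0.02],[0,-15,0,0],[0,0,0,0],[0,0,0,0],[0,0,0,0]],
  ],
)

```text
time_s: 6.6
ee_pos: [0.5256, -0.1638, 0.2114]
eef_rot: [0.701, 0.714, 0.0, -0.0]
contact_force: [0.3, 0.5, -5.6]
finger_gap: 0.0236
```

Run:
```python
from h import *
import pickle
out=np.zeros((300,800,3),np.uint8)
for n,(x0,y0,x1,y1),c in(("top",(370,235,510,325),0),("side",(240,230,400,400),1)):
    s=snapshot(n);f=s["frame"];pickle.dump(s,open(n+"1.pkl","wb"))
    k=cv2.resize(f[y0:y1,x0:x1],None,fx=300/(y1-y0),fy=300/(y1-y0),interpolation=cv2.INTER_CUBIC)
    out[:,c*470:c*470+k.shape[1]]=k[:,:800-c*470]
cv2.imwrite("pics/c1.png",out);print(bot.get_obs()["ee_pos"],bot.get_obs()["contact_force"])
```

```text
[ 0.52552543 -0.16434811  0.21154284] [-0.58130414  0.03407255 -6.22593462]
```

View pics/c1.png

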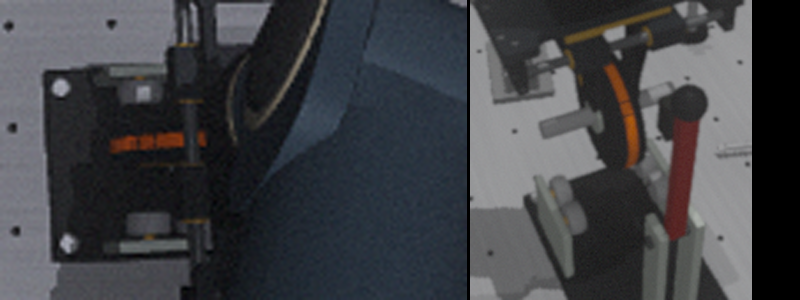

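Run:
```python
from h import *
import pickle
s=pickle.load(open("side1.pkl","rb"));f=s["frame"]
for y in(-.170,-.1627,-.155):
  for x in(.465,.585): print(y,x,np.round(proj(s,(x,y,.170)),1))
print(np.round(proj(s,(.525-.012,-.1627,.170)),1))
k=cv2.resize(f[240:340,265:385],(720,600),interpolation=cv2.INTER_CUBIC)
for x,y in((.465,-.1627),(.585,-.1627)):
    p=proj(s,(x,y,.170)); cv2.circle(k,(int((p[0]-264.5)*6),int((p[1]-239.5)*6)),4,(0,255,0),-1)
cv2.imwrite("pics/c2.png",k)
```

```text
-0.17 0.465 [281.3 308.9]
-0.17 0.585 [356.9 285.3]
-0.1627 0.465 [279.6 305.4]
-0.1627 0.585 [354.8 282.1]
-0.155 0.465 [277.9 301.7]
-0.155 0.585 [352.6 278.8]
[310.6 295.8]
```

View pics/c2.png

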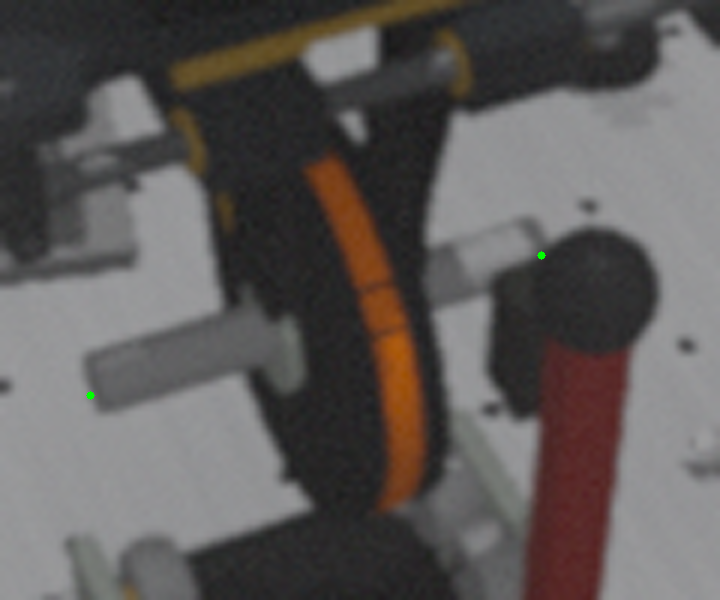

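The shaft is level, within about 4 mm of the predicted line, and the disc is midway. Now I lower it, finishing in small steps and watching the force.

Request:
arm_command(
  moves=[
    [[0,-1,-10,0],[0,0,-20,0],[0,0,-20,0],[0,0,-12,0],[0,0,-8,0],[0,0,-3,0],[0,0,-2,0],[0,0,-2,0],[0,0,0,0],[0,0,0,0]],
  ],
)

```text
time_s: 7.95
ee_pos: [0.5255, -0.1664, 0.1348]
eef_rot: [0.701, 0.713, 0.0, 0.0]
contact_force: [-0.2, 0.3, -5.3]
finger_gap: 0.0235
```

Request:
arm_command(
  moves=[
    [[0,0,-1,0],[0,0,-1,0],[0,0,-1,0],[0,0,-1,0],[0,0,0,0],[0,0,0,0]],
  ],
)

```text
time_s: 8.7
ee_pos: [0.5254, -0.1664, 0.1306]
eef_rot: [0.701, 0.713, 0.0, 0.0]
contact_force: [-0.2, 0.3, -5.9]
finger_gap: 0.0236
```

Request:
arm_command(
  moves=[
    [[0,1,-1,0],[0,0,-1,0],[0,0,-1,0],[0,0,0,0],[0,0,0,0]],
  ],
)

```text
time_s: 9.32
ee_pos: [0.5255, -0.166, 0.1278]
eef_rot: [0.702, 0.713, -0.0, 0.0]
contact_force: [-1.5, -1.8, -2.7]
finger_gap: 0.024
```

Request:
arm_command(
  moves=[
    [[0,0,-0.5,0],[0,0,-0.5,0],[0,0,0,0],[0,0,0,0]],
  ],
)

```text
time_s: 9.82
ee_pos: [0.5256, -0.1665, 0.127]
eef_rot: [0.702, 0.713, -0.0, 0.001]
contact_force: [-0.5, -5.6, -0.2]
finger_gap: 0.0237
```

Request:
arm_command(
  moves=[
    [[0,-1,0,0],[0,-1,0,0],[0,0,0,0],[0,0,0,0]],
  ],
)

```text
time_s: 10.32
ee_pos: [0.5255, -0.167, 0.1267]
eef_rot: [0.701, 0.713, 0.0, -0.0]
contact_force: [-0.6, -2.3, 1.3]
finger_gap: 0.0237
```

Request:
arm_command(
  moves=[
    [[0,-1,0,0],[0,0,0,0],[0,0,0,0]],
  ],
)

```text
time_s: 10.7
ee_pos: [0.5255, -0.1674, 0.1265]
eef_rot: [0.701, 0.713, 0.0, -0.001]
contact_force: [-0.9, 2.0, 2.2]
finger_gap: 0.0237
```

Request:
arm_command(
  moves=[
    [[0,0,0,0],[0,0,0,0],[0,0,0,0],[0,0,0,0]],
  ],
  gripper=0.4,
)

```text
time_s: 11.2
ee_pos: [0.5254, -0.1684, 0.1266]
eef_rot: [0.702, 0.713, 0.0, 0.0]
contact_force: [0.3, 0.7, 0.2]
finger_gap: 0.0501
```

Request:
arm_command(
  moves=[
    [[0,0,8,0],[0,0,20,0],[0,0,30,0],[0,0,40,0],[0,0,40,0],[0,0,30,0],[0,0,25,0],[0,0,0,0]],
  ],
)

```text
time_s: 12.2
ee_pos: [0.5262, -0.169, 0.3219]
eef_rot: [0.701, 0.713, 0.002, 0.002]
contact_force: [-0.2, 1.2, -1.2]
finger_gap: 0.0521
```

Request:
arm_command(
  moves=[
    [[0,0,25,0],[0,0,25,0],[0,-20,0,0],[0,-35,0,0],[0,-40,0,0],[0,-40,0,0],[0,-30,0,0],[0,-15,0,0],[0,0,0,0],[0,0,0,0]],
  ],
  gripper=1,
  force=20,
)

```text
time_s: 13.45
ee_pos: [0.5259, -0.3468, 0.3692]
eef_rot: [0.701, 0.713, 0.0, -0.001]
contact_force: [-0.0, -0.4, 0.4]
finger_gap: 0.0005
```

Request:
arm_command(
  moves=[
    [[0,0,-15,0],[0,0,-25,0],[0,0,-20,0],[0,0,-10,0],[0,0,0,0],[0,0,0,0],[0,0,0,0],[0,0,0,0],[0,0,0,0],[0,0,0,0],[0,0,0,0],[0,0,0,0]],
  ],
)

```text
time_s: 14.95
ee_pos: [0.5254, -0.3484, 0.2996]
eef_rot: [0.701, 0.713, 0.0, 0.0]
contact_force: [-0.3, -0.4, -0.3]
finger_gap: 0.0002
```

```bash
cat > look.py <<'E'
from h import *
import pickle,sys
tag=sys.argv[1]
out=np.zeros((600,800,3),np.uint8)
s=snapshot("top");pickle.dump(s,open(f"top{tag}.pkl","wb"));out[:,:400]=0
k=cv2.resize(s["frame"][235:325,370:510],(466,300),interpolation=cv2.INTER_CUBIC);out[:300,:466]=k
t=snapshot("side");pickle.dump(t,open(f"side{tag}.pkl","wb"))
k=cv2.resize(t["frame"][260:440,250:430],(600,600),interpolation=cv2.INTER_CUBIC)[:,:334] if 0 else cv2.resize(t["frame"][255:435,255:355],(333,600),interpolation=cv2.INTER_CUBIC);out[:,467:]=k
k=cv2.resize(t["frame"][160:440,180:480],(321,300),interpolation=cv2.INTER_CUBIC);out[300:,:321]=k
cv2.imwrite(f"pics/l{tag}.png",out)
E
python3 look.py 3
```

```text
(no output)
```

View pics/l3.png

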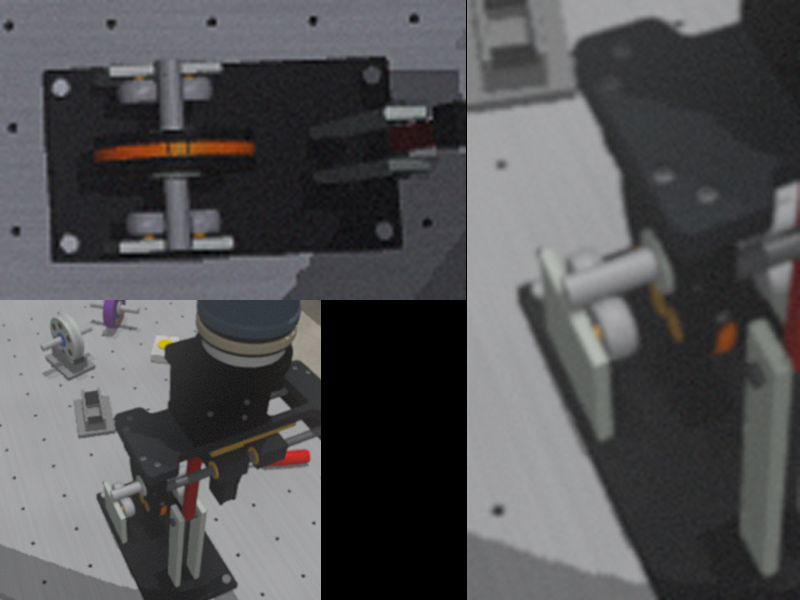

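Top view: the rotor is seated in both roller pairs, with the rim tick at crop (178,148). Side view: a brass weight shows low on the near face. Next I check that it's at rest and centred.

Request:
arm_command(
  moves=[
    [[0,0,0,0],[0,0,0,0],[0,0,0,0],[0,0,0,0],[0,0,0,0],[0,0,0,0],[0,0,0,0],[0,0,0,0]],
  ],
)

```text
time_s: 16.05
ee_pos: [0.5254, -0.3484, 0.2996]
eef_rot: [0.701, 0.713, 0.0, 0.0]
contact_force: [0.3, -0.5, 1.1]
finger_gap: 0.0005
```

```bash
cat > motion.py <<'E'
from h import *
import pickle,sys
a,b=sys.argv[1:3]
s=pickle.load(open(f"top{a}.pkl","rb"))
t=snapshot("top");pickle.dump(t,open(f"top{b}.pkl","wb"))
def prof(s):
    f=s["frame"].astype(float);h=cv2.cvtColor(s["frame"],cv2.COLOR_BGR2HSV)
    m=cv2.inRange(h,(5,120,60),(25,255,255));m[:235]=0;m[325:]=0;m[:,:380]=0;m[:,465:]=0
    ys,xs=np.nonzero(m);return f[275:284,390:455,2].max(0),(xs.mean(),ys.mean())
p,c=prof(s);q,d=prof(t)
print("prev",p.astype(int).tolist());print("now ",q.astype(int).tolist(),d)
print("max diff",abs(s["frame"][255:315,385:450].astype(int)-t["frame"][255:315,385:450]).max())
print("disc top xy",onz(t,*d,.134),bot.get_obs()["time_s"])
E
python3 motion.py 3 4
```

```text
prev [41, 45, 41, 41, 39, 41, 40, 39, 57, 79, 92, 104, 109, 120, 124, 133, 132, 142, 147, 150, 154, 158, 163, 159, 157, 159, 157, 159, 164, 167, 115, 157, 159, 161, 164, 162, 94, 157, 164, 161, 161, 159, 162, 161, 159, 156, 163, 157, 159, 156, 153, 146, 138, 134, 124, 112, 61, 33, 34, 36, 36, 33, 31, 36, 33]
now  [37, 42, 42, 40, 37, 40, 39, 39, 54, 82, 92, 101, 107, 120, 122, 129, 138, 140, 148, 151, 149, 156, 156, 161, 159, 162, 159, 159, 159, 162, 117, 156, 162, 156, 160, 163, 94, 155, 160, 162, 157, 159, 159, 160, 161, 157, 158, 162, 159, 154, 151, 149, 138, 133, 123, 116, 60, 36, 35, 37, 33, 34, 34, 33, 33] (np.float64(422.82589285714283), np.float64(280.02232142857144))
max diff 18
disc top xy [ 0.52416285 -0.15686517  0.134     ] 16.1
```

The rotor is at rest, with the image diff at noise level. The disc is at x 0.524 against the stand's 0.525. Now I push the brake ball over from behind.

Request:
arm_command(
  moves=[
    [[0,8,0,0],[0,10,0,0],[0,10,0,0],[0,8,0,0],[0,8,0,0],[0,8,0,0],[0,8,0,0],[0,8,0,0],[0,8,0,0]],
  ],
)

```text
time_s: 17.23
ee_pos: [0.5253, -0.2717, 0.2993]
eef_rot: [0.701, 0.713, -0.0, -0.0]
contact_force: [0.7, -0.7, -0.5]
finger_gap: 0.0005
```

Request:
arm_command(
  moves=[
    [[0,7,-1,0],[0,7,-1,0],[0,7,-2,0],[0,6,-2,0],[0,6,-2,0],[0,6,-2,0]],
  ],
)

```text
time_s: 17.98
ee_pos: [0.5254, -0.2328, 0.2894]
eef_rot: [0.701, 0.713, 0.0, -0.0]
contact_force: [-0.5, -0.4, -0.5]
finger_gap: 0.0003
```

```bash
python3 look.py 5; python3 -c "
from h import *;print(bot.get_obs()['ee_pos'],bot.get_obs()['contact_force'])"
```

```text
[ 0.52547857 -0.23229016  0.28922412] [-1.07968991  0.31493035 -0.77969158]
```

View pics/l5.png

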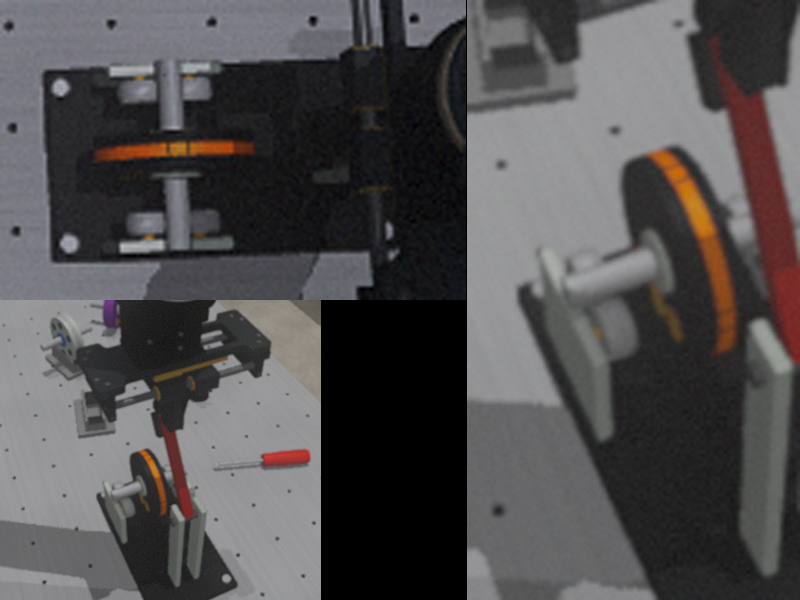

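The arm leans over at about 1.03 rad with the rotor unmoved. I push a little further.

Request:
arm_command(
  moves=[
    [[0,5,-1,0],[0,5,-1,0],[0,5,-1,0],[0,5,-1,0],[0,4,0,0],[0,0,0,0],[0,0,0,0],[0,0,0,0]],
  ],
)

```text
time_s: 19.08
ee_pos: [0.5253, -0.2096, 0.2856]
eef_rot: [0.702, 0.713, 0.0, 0.0]
contact_force: [-0.9, -0.9, -0.5]
finger_gap: 0.0007
```

Request:
arm_command(
  moves=[
    [[0,-10,5,0],[0,-20,20,0],[0,-30,30,0],[0,-30,30,0],[0,-20,10,0],[0,0,0,0],[0,0,0,0],[0,0,0,0],[0,0,0,0],[0,0,0,0],[0,0,0,0],[0,0,0,0]],
  ],
)

```text
time_s: 20.58
ee_pos: [0.5254, -0.3193, 0.3806]
eef_rot: [0.701, 0.713, 0.0, 0.0]
contact_force: [-0.4, 0.5, -0.2]
finger_gap: 0.0003
```

Request:
arm_command(
  moves=[
    [[0,0,0,0],[0,0,0,0],[0,0,0,0],[0,0,0,0],[0,0,0,0],[0,0,0,0],[0,0,0,0],[0,0,0,0],[0,0,0,0],[0,0,0,0],[0,0,0,0],[0,0,0,0]],
  ],
)

```text
time_s: 22.08
ee_pos: [0.5254, -0.3194, 0.3806]
eef_rot: [0.701, 0.713, 0.0, 0.0]
contact_force: [0.6, 0.0, 0.0]
finger_gap: 0.0004
```

```bash
python3 look.py 6; python3 -c "
from h import *;import pickle
s=pickle.load(open('top6.pkl','rb'));print(proj(s,(.525,-.164,.135)))"
```

```text
(np.float64(426.4545948935471), np.float64(279.508896057926))
```

View pics/l6.png

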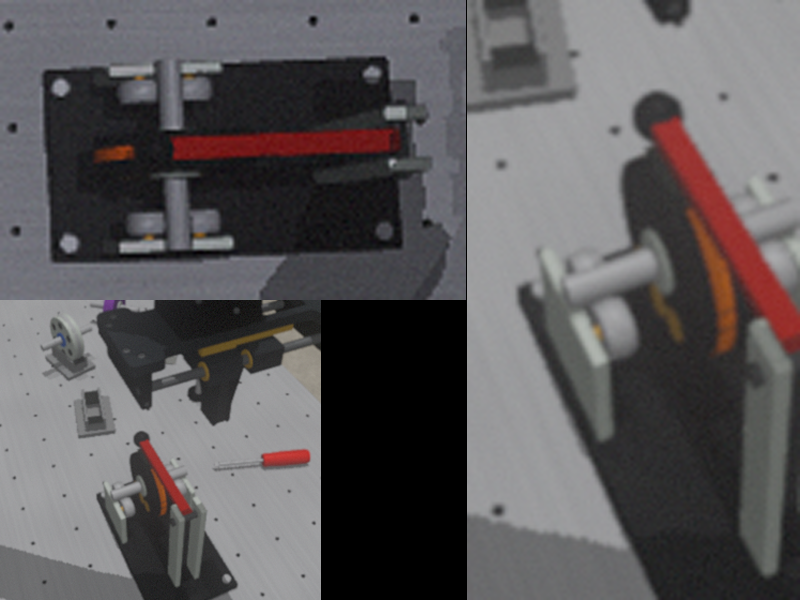

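Run:
```python
from h import *
import pickle
a=pickle.load(open("side6.pkl","rb"));p=pickle.load(open("top6.pkl","rb"))
print("ball",tri(p,(415.5,279.4),a,(312,289.5)))
print("ball expected px",proj(a,(.528,-.139,.155)),proj(p,(.528,-.139,.155)))
print("shaft top px @y-.164",proj(p,(.48,-.164,.093)),"seen ~",370+178/3.33)
b=snapshot("side");c=pickle.load(open("side5.pkl","rb"))
d=lambda u,v,y0,y1,x0,x1:abs(u["frame"][y0:y1,x0:x1].astype(int)-v["frame"][y0:y1,x0:x1]).max()
print("ball settle diff",d(a,b,270,380,290,370),"brass before/after brake",d(c,b,335,362,312,325))
t0=pickle.load(open("top0.pkl","rb"))
print("bystanders diff",d(t0,p,140,215,295,430),d(t0,p,170,325,140,262))
print(bot.get_obs()["time_s"]);bot.job_done()
```

```text
ball (array([ 0.52463939, -0.13833489,  0.15528477]), np.float64(0.0005135543394879453))
ball expected px (np.float64(314.03547072503136), np.float64(289.3270632812496)) (np.float64(415.7714192187267), np.float64(277.56398992046957))
shaft top px @y-.164 (np.float64(423.30021723781215), np.float64(302.5070890247343)) seen ~ 423.45345345345345
ball settle diff 16 brass before/after brake 15
bystanders diff 15 18
22.225
the job is handed in; nothing more can be done
```

The black rotor is on the four rollers with its heavy side settled under gravity, and the brake pad is down on its rim. I handed the job in at 22.2 s with the gripper well clear. As usual, no verdict was reported.

**What I did:** I lifted the rotor out of its saddle, turned it about 11° to line up with the stand, and lowered it onto the rollers. The force showed it about 3 mm off to one side, so I shifted it before letting go. Once it had stopped, I pushed the brake ball over until the arm sank by its own weight.

**Checks that came out well:**
- **Centring:** the disc is about 1 mm from midway between the roller pairs.
- **At rest:** two pictures about a second apart, taken before braking, differed only by image noise.
- **Brake:** the ball is at height 0.155 m and 145 mm from the hinge, so the arm is level. It was still in the last two pictures.
- **Rotor held:** the visible brass edge did not move when the brake came down.
- **Other things on the table:** the areas with the silver and purple rotors, lens case, mirror and screwdriver look unchanged.

**Checks that disagreed or were missing:**
- **Heavy side:** I judged it straight down from the rotor resting freely and brass showing low on one face. I did not measure its angle. The tick marks on the rim sit about 3 pixels (roughly 8° round the rim) from where I worked out the top to be. I don't know whether they mark the point opposite the weights.
- **Shaft before lowering:** one side view put it 3–4 mm away from where I expected it.

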